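# Give two market-stall jars their own lids back

## Robot

A 7-joint arm with a two-finger parallel gripper is mounted at the origin on the work surface. World frame = base frame: x ahead of the robot, y to its left, z up, the work surface at z = 0. Lengths are in m, angles in rad, forces in N, time in s.
With the tool pointing down it reaches from about 0.4 to 0.9 m from the base axis. Payload 5.5 kg.
Tool frame: the origin (TCP) lies on the mounting face of the last link; the fingertips stand 173 mm ahead of it and the grasp point (between the pads) lies 155 mm ahead of it; z points along the fingers, x is the direction in which the jaws open and shut, and the axes are right-handed (so a half turn about z gives the same grasp; the last joint's range is limited). The gripper opens to 85 mm and grips with 20 to 120 N. Pads are 22 mm wide; open, the fingers measure 114 mm over their backs; the gripper's body (76 mm by 85 mm) begins 54 mm behind the grasp point. The pads swing forward as they close: fully open they stand 13 mm farther back than shut.
Start: joints at [-0.862, 0.501, -0.427, 1.55, 0.221, 1.138, -0.21], TCP at [0.28, 0.586, 0.405] pointing down, gripper open.
Joint ranges: [-2.88, 2.88], [-0.31, 2.03], [-1.54, 1.56], [0.2, 2.42], [-1.41, 4.55], [0.19, 2.02], [-2.57, 2.57]. Speed limits (rad/s): [2.57, 2.57, 3.14, 3.14, 3.14, 3.14, 3.14].

## Interface

Orientations are given as a unit quaternion [w, x, y, z].
In Python, from bench import ctrl gives the robot as it stands. The module is installed in compiled form; this text tells all that it offers.
- The arm moves only by the shell command python3 -m jog 'ROWS' [FORCE]. ROWS is JSON, a list of rows, each an object with "offset": the shift along the tool's x, y, z in mm, a list of three; "roll": the turn about the tool's z in degrees; "jaw": the opening in per cent of the stroke, from 0 (shut) to 100 (fully open). A call has exactly 10 rows; each row shifts and turns the commanded pose from where the row before left it, along the tool's axes as they then stand; what a row does not reach is not made up. A row lasts 1/12 s, in which the tool goes at most 41.7 mm and 7.16 degrees, less where a joint would pass 70% of its speed; a pose out of reach is approached as far as the arm can. A call is refused whole if a number of a shift passes 41.7 or a number of a turn 7.16, either way. A call with a gripper value outside its range is refused whole. The fingers move at their own pace and stop on an object; FORCE is the grip in N (left out, the last holds). Time passes only in rows, so rows that do not move let the fingers close, or fill a call up. It gives the time, the measured TCP pose, the force and the opening at its end, in the units of the state.
- ctrl.get_state(): the state, without advancing time (a new reading comes with each control period).
- ctrl.camera(name): name is "scene" or "top"; returns (picture, depth): 420x560x3 uint8, red, green, blue; 420x560 float32, m along the optical axis (not along the pixel's ray), 0 where there is no reading.
- ctrl.camera_model(name): a dict with "mtx" (3x3 intrinsics, pixels), "pose" (4x4, takes a point from camera to world coordinates). Camera axes: x right, y down, z forward; pixel columns grow to the right and rows downward; lengths in m; the calibration is good to about 2 mm. A picture is of the moment at which its call begins. camera_model takes no time and is no camera call.
- ctrl.job_done(): hands the job in, once; it reports no verdict.
The state is a dict: "t": time; "qpos": joint angles; "dq": joint speeds; "tau": joint torques, N m; "eef_pos": TCP position; "ee_rot": TCP orientation; "wrist_force": force on the tool from outside, world axes, zero at the start; "ft_torque": the same for the moment, N m; "width": opening from 0.0 (shut) to 1.0 (fully open).
Only numpy, scipy, OpenCV 4.12 (cv2) and the standard library are available. Lean on these libraries where they do the work, as an engineer would, in place of code of your own. Each camera call takes 0.05 s, during which the arm holds its last target. There are 200 camera calls.

## Task

The lids on this flea-market stall are mixed up: the blue-banded jar wears the brown lid. Take that lid off and put it on the brown-banded jar, and put the blue lid on the blue-banded jar, each seated fully and level; lower the lids gently rather than dropping them. Leave the jars standing where they are, and leave the green jar with its lid, the odd cream lid and the other wares undisturbed.

Things in the scene. Friction and masses are not known exactly. Their poses are not given: they have to be found in the camera images.
- lid_brown_knob (a point): Stoneware lid, about 0.2 kg: disc 94 mm across, 8 thick; collar under it 68 across, 8 deep; upright cylindrical knob 24 across, 28 tall. Point: centre of the knob, 14 mm above the disc's top and 30 above the collar's underside (so 30 above the table when it lies there, level, on its collar); z up. Grey with a dark brown knob and brown ring; starts seated on the blue jar.
- lid_blue_knob (a point): Stoneware lid, about 0.2 kg: disc 94 mm across, 8 thick; collar under it 68 across, 8 deep; upright cylindrical knob 24 across, 28 tall. Point: centre of the knob, 14 mm above the disc's top and 30 above the collar's underside (so 30 above the table when it lies there, level, on its collar); z up. Grey with a dark blue knob and blue ring; starts lying on the table, left or right in front of the jars.
- lid_green_knob (a point): Stoneware lid, about 0.2 kg: disc 94 mm across, 8 thick; collar under it 68 across, 8 deep; upright cylindrical knob 24 across, 28 tall. Point: centre of the knob, 14 mm above the disc's top and 30 above the collar's underside (so 30 above the table when it lies there, level, on its collar); z up. Grey with a green knob and ring; starts seated on the green jar, where it belongs. Not part of the job: leave it be.
- lid_white_knob (a point): Stoneware lid, about 0.2 kg: disc 94 mm across, 8 thick; collar under it 68 across, 8 deep; upright cylindrical knob 24 across, 28 tall. Point: centre of the knob, 14 mm above the disc's top and 30 above the collar's underside (so 30 above the table when it lies there, level, on its collar); z up. Plain cream all over, an odd lid without a jar; lies on the table. Not part of the job: leave it be.
- jar_blue_mouth (a point): Open stoneware jar, loose, 0.65 kg, 95 mm tall, 96 across, rim 90 across, mouth 75 clear; two band-coloured lugs reach 58 mm from its axis. Point: centre of the mouth in the rim's plane, z up; a fully seated lid (disc flat on the rim) has its knob point 22 mm above it. Grey with dark blue bands.
- jar_brown_mouth (a point): Open stoneware jar, loose, 0.65 kg, 95 mm tall, 96 across, rim 90 across, mouth 75 clear; two band-coloured lugs reach 58 mm from its axis. Point: centre of the mouth in the rim's plane, z up; a fully seated lid (disc flat on the rim) has its knob point 22 mm above it. Grey with dark brown bands; starts without a lid.
- jar_green_mouth (a point): Open stoneware jar, loose, 0.65 kg, 95 mm tall, 96 across, rim 90 across, mouth 75 clear; two band-coloured lugs reach 58 mm from its axis. Point: centre of the mouth in the rim's plane, z up; a fully seated lid (disc flat on the rim) has its knob point 22 mm above it. Grey with green bands, wearing its own lid. Not part of the job: leave it be.
- lid_brown: The brown lid's body; its origin is the centre of the collar's underside, 30 mm below the knob point.
- lid_blue: The blue lid's body; its origin is the centre of the collar's underside, 30 mm below the knob point.
- jar_blue: The blue-banded jar's body; its origin is the centre of its foot, 95 mm below the mouth point.
- jar_brown: The brown-banded jar's body; its origin is the centre of its foot, 95 mm below the mouth point.
- teacup_mid (a point): White teacup without handle, 48 mm across, 40 mm tall; the point is its middle. Not part of the job: leave it be.
- mug_mid (a point): Blue mug, 74 mm across, 85 mm tall, with a handle; the point is its middle. Not part of the job: leave it be.
- candlestick_mid (a point): Brass candlestick 72 mm across at the foot with a red candle, 206 mm tall in all; the point is on its axis 50 mm up. Not part of the job: leave it be.
- vase_mid (a point): White vase, 68 mm across, 120 mm tall; the point is its middle. Not part of the job: leave it be.
Mind the look-alikes: they are no part of the job. What is shaped like the jar_blue but orange or yellow is not meant.

How it is judged:
By the outcome, as a careful person would: the job done as asked, in the order asked, and still so for the second after the job is handed in, with the robot touching nothing.
It also fails if it takes over 51 s, if anything falls off the work surface, if the arm or the gripper's body presses on something with over 40 N, if the wrist force passes 120 N, or if a joint passes its speed limit or range.

## Working session

There is one attempt and no reset: what is moved stays moved. The work goes in short steps, Python scripts to look and compute and a shell command to move; the robot and the scene stay as the last step left them, time stands still between calls to the robot, and variables do not carry over. Pictures are saved under pics/ and viewed, about 8 in all and at most 12, crops included, and the job is handed in when it is done.

```bash
mkdir -p pics
cat > h.py <<'E'
import numpy as np,cv2
from bench import ctrl
def grab(n):
    p,d=ctrl.camera(n);m=ctrl.camera_model(n);return p,d,np.array(m['mtx']),np.array(m['pose'])
def pts(d,K,P):
    v,u=np.indices(d.shape);c=np.stack([(u-K[0,2])/K[0,0]*d,(v-K[1,2])/K[1,1]*d,d],-1)
    return c@P[:3,:3].T+P[:3,3]
def ray(u,v,z,K,P):
    r=P[:3,:3]@np.array([(u-K[0,2])/K[0,0],(v-K[1,2])/K[1,1],1.]);o=P[:3,3]
    return o+r*(z-o[2])/r[2]
E
python3 - <<'E'
from h import *
for n in('top','scene'):
    p,d,K,P=grab(n);cv2.imwrite(f'pics/{n}0.png',p[...,::-1]);np.savez(f'{n}0.npz',p=p,d=d,K=K,P=P);print(n,K.round(1).tolist(),P.round(3).tolist(),(d==0).mean())
s=ctrl.get_state();print(s)
E
```

```text
top [[410.2, 0.0, 285.0], [0.0, 410.2, 209.0], [0.0, 0.0, 1.0]] [[0.025, -0.992, 0.123, 0.428], [-1.0, -0.024, 0.011, -0.005], [-0.008, -0.124, -0.992, 1.153], [0.0, 0.0, 0.0, 1.0]] 0.004000850340136054
scene [[530.5, 0.0, 272.4], [0.0, 530.5, 196.0], [0.0, 0.0, 1.0]] [[-0.192, 0.693, -0.695, 1.453], [0.981, 0.146, -0.125, 0.14], [0.015, -0.706, -0.708, 0.999], [0.0, 0.0, 0.0, 1.0]] 0.004013605442176871
{'t': 0.1, 'qpos': array([-0.86180928,  0.50177858, -0.42680035,  1.55137714,  0.22079163,
        1.13828522, -0.21028768]), 'dq': array([-0.00106717, -0.00048298, -0.00143364, -0.003256  , -0.00119738,
       -0.00109442,  0.00259522]), 'tau': array([-1.15824988e-02, -5.70812845e+01, -5.83900854e+00, -2.81747496e+01,
        1.04306455e-02,  5.60703484e-03, -1.92810870e-05]), 'eef_pos': array([0.28016291, 0.58615736, 0.4037336 ]), 'ee_rot': array([ 4.48665352e-04,  8.45906438e-01,  5.33330564e-01, -7.78318680e-04]), 'wrist_force': array([ 0.38934174, -0.19039232,  0.1897483 ]), 'ft_torque': array([0.00584965, 0.00446838, 0.00029374]), 'width': 0.9977791183494322}
```

View pics/top0.png

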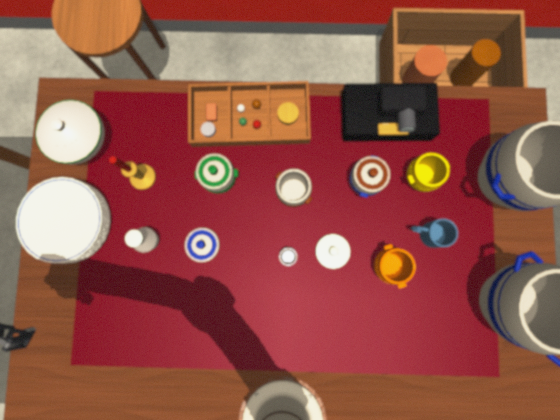

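View pics/scene0.png

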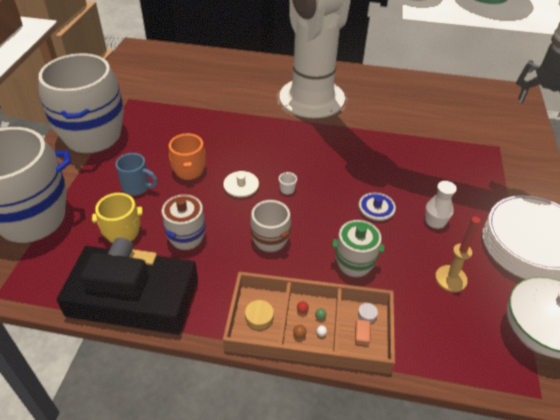

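The pictures show:
- Brown lid on the blue-banded jar: top (371,175), scene (183,215).
- Open brown-banded jar: top (293,187), scene (270,225).
- Blue lid lying on the table: top (202,245), scene (377,206).
- Look-alikes to leave alone: yellow jar (427,172), orange jar (395,266), green jar (215,172), cream lid (333,252), mug (440,233), and two large blue-banded crocks at the right edge (all top view).

Next I'll measure and check the choices in one crop.

Run:
```python
from h import *
Z={n:dict(np.load(f'{n}0.npz')) for n in('top','scene')}
c=[('brownlid',(371,175),(183,215)),('brownjar',(293,187),(270,225)),('bluelid',(202,245),(377,206)),('green',(215,172),(358,245)),('yellow',(427,172),(118,218)),('cream',(333,252),(241,182)),('cup',(288,257),(288,184))]
for name,a,b in c:
    for n,(u,v) in(('top',a),('scene',b)):
        z=Z[n];W=pts(z['d'],z['K'],z['P'])[v-42:v+42,u-42:u+42].reshape(-1,3);W=W[np.isfinite(W).all(1)]
        ctr=ray(u,v,.09 if name not in('bluelid','cream','cup') else .02,z['K'],z['P'])
        W=W[np.hypot(*(W-ctr)[:,:2].T)<.065]
        W=W[W[:,2]>.008]; hist=np.histogram(W[:,2],np.arange(0.005,.16,.005))[0]
        top=W[W[:,2].argsort()][-12:]
        zt=np.median(top[:,2]); T=W[W[:,2]>zt-.005]
        (x,y),r=cv2.minEnclosingCircle(T[:,:2].astype(np.float32))
        print(name,n,'ztop',zt.round(4),'top circ',round(x,4),round(y,4),round(r,4),len(T)); print('  ',hist.tolist())
crops=[Z['top']['p'][v-40:v+40,u-40:u+40] for u,v in((371,175),(293,187),(202,245))]+[Z['scene']['p'][v-40:v+40,u-40:u+40] for u,v in((183,215),(270,225),(377,206))]
im=np.vstack([np.hstack(crops[:3]),np.hstack(crops[3:])])
cv2.imwrite('pics/crop.png',cv2.resize(im[...,::-1],None,fx=3.1,fy=3.1,interpolation=cv2.INTER_CUBIC))
```

```text
brownlid top ztop 0.1314 top circ 0.6549 -0.2142 0.0117 61
   [0, 0, 0, 0, 4, 7, 3, 15, 8, 17, 10, 19, 38, 45, 27, 24, 13, 1, 144, 714, 56, 5, 4, 6, 45, 23, 0, 0, 0, 0]
brownlid scene ztop 0.1334 top circ 0.6569 -0.2158 0.0122 60
   [10, 16, 25, 23, 29, 39, 50, 48, 56, 57, 45, 50, 68, 98, 67, 73, 64, 62, 60, 598, 221, 19, 13, 16, 23, 50, 0, 0, 0, 0]
brownjar top ztop 0.0969 top circ 0.6203 -0.012 0.0452 184
   [91, 71, 44, 34, 31, 25, 12, 14, 18, 24, 16, 30, 61, 44, 22, 32, 25, 174, 58, 0, 0, 0, 0, 0, 0, 0, 0, 0, 0, 0]
brownjar scene ztop 0.0984 top circ 0.6252 -0.0133 0.0453 149
   [8, 21, 23, 17, 25, 42, 45, 52, 49, 51, 49, 60, 65, 92, 83, 70, 82, 97, 109, 0, 0, 0, 0, 0, 0, 0, 0, 0, 0, 0]
bluelid top ztop 0.046 top circ 0.4634 0.2377 0.0118 53
   [11, 385, 408, 18, 6, 3, 2, 47, 11, 0, 0, 0, 0, 0, 0, 0, 0, 0, 0, 0, 0, 0, 0, 0, 0, 0, 0, 0, 0, 0]
bluelid scene ztop 0.0465 top circ 0.4654 0.2349 0.0124 51
   [6, 131, 488, 65, 19, 7, 14, 39, 17, 0, 0, 0, 0, 0, 0, 0, 0, 0, 0, 0, 0, 0, 0, 0, 0, 0, 0, 0, 0, 0]
green top ztop 0.132 top circ 0.6525 0.197 0.012 61
   [0, 0, 0, 0, 3, 8, 3, 17,
[... 533 characters left out ...]
 54, 69, 77, 101, 70, 76, 81, 109, 87, 0, 0, 0, 0, 0, 0, 0, 0, 0, 0, 0]
cream top ztop 0.0459 top circ 0.4548 -0.1251 0.0115 46
   [7, 426, 399, 4, 0, 3, 14, 38, 11, 0, 0, 0, 0, 0, 0, 0, 0, 0, 0, 0, 0, 0, 0, 0, 0, 0, 0, 0, 0, 0]
cream scene ztop 0.0467 top circ 0.4573 -0.1268 0.0138 43
   [9, 129, 439, 50, 15, 16, 12, 27, 18, 0, 0, 0, 0, 0, 0, 0, 0, 0, 0, 0, 0, 0, 0, 0, 0, 0, 0, 0, 0, 0]
cup top ztop 1.1529 top circ 0.4276 -0.0047 0.0001 24
   [6, 9, 12, 13, 11, 11, 42, 21, 0, 0, 0, 0, 0, 0, 0, 0, 0, 0, 0, 0, 0, 0, 0, 0, 0, 0, 0, 0, 0, 0]
cup scene ztop 0.0428 top circ 0.4382 -0.004 0.0261 65
   [9, 32, 29, 41, 35, 40, 62, 38, 1, 0, 0, 0, 0, 0, 0, 0, 0, 0, 0, 0, 0, 0, 0, 0, 0, 0, 0, 0, 0, 0]
```

View pics/crop.png

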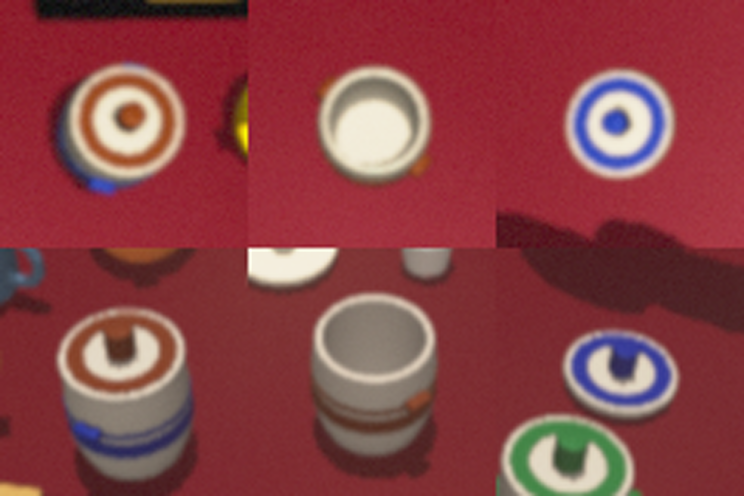

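Top row of the crop: the brown-ringed lid on the jar with blue lugs, the open jar with brown lugs, and the blue lid. The choices are confirmed. Both views agree to about 4 mm:
- Brown lid: about (0.656, -0.215), top at z 0.132.
- Brown mouth: about (0.623, -0.0125), z about 0.096.
- Blue lid: about (0.4645, 0.236), top at z 0.046.

Setting out.

```bash
cat > go.py <<'E'
import sys
from h import *
from scipy.spatial.transform import Rotation as R
s=ctrl.get_state();q=s['ee_rot'];M=R.from_quat([q[1],q[2],q[3],q[0]]).as_matrix()
print('t',round(s['t'],2),'pos',s['eef_pos'].round(4),'F',s['wrist_force'].round(1),'w',round(s['width'],3),'z',M[:,2].round(4))
if len(sys.argv)>3: print('tool mm',(M.T@(np.array(list(map(float,sys.argv[1:4])))-s['eef_pos'])*1000).round(1))
E
python3 -m jog '[{"offset":[-12,15,0],"roll":0,"jaw":100},{"offset":[-24,29,0],"roll":0,"jaw":100},{"offset":[-24,29,0],"roll":0,"jaw":100},{"offset":[-24,29,0],"roll":0,"jaw":100},{"offset":[-24,29,0],"roll":0,"jaw":100},{"offset":[-24,29,0],"roll":0,"jaw":100},{"offset":[-24,29,0],"roll":0,"jaw":100},{"offset":[-24,29,0],"roll":0,"jaw":100},{"offset":[-24,29,0],"roll":0,"jaw":100},{"offset":[-24,29,0],"roll":0,"jaw":100}]' 40
python3 go.py 0.656 -0.215 0.36
```

```text
t: 0.93
eef_pos: [0.4312, 0.2598, 0.4045]
ee_rot: [0.0, 0.846, 0.533, -0.0]
wrist_force: [0.8, 0.7, 0.3]
width: 0.998
t 0.93 pos [0.4312 0.2598 0.4045] F [0.8 0.7 0.3] w 0.998 z [-3.e-04 -2.e-04 -1.e+00]
tool mm [-331.5  407.5   44.6]
```

```bash
python3 -m jog '[{"offset":[-24,30,0],"roll":0,"jaw":100},{"offset":[-24,30,0],"roll":0,"jaw":100},{"offset":[-24,30,0],"roll":0,"jaw":100},{"offset":[-24,30,0],"roll":0,"jaw":100},{"offset":[-24,30,0],"roll":0,"jaw":100},{"offset":[-24,30,0],"roll":0,"jaw":100},{"offset":[-24,30,4],"roll":0,"jaw":100},{"offset":[-24,30,6],"roll":0,"jaw":100},{"offset":[-24,30,6],"roll":0,"jaw":100},{"offset":[-24,30,6],"roll":0,"jaw":100}]'
python3 -m jog '[{"offset":[-22,26,5],"roll":0,"jaw":100},{"offset":[-20,24,5],"roll":0,"jaw":100},{"offset":[-16,19,5],"roll":0,"jaw":100},{"offset":[-9,11,4],"roll":0,"jaw":100},{"offset":[-3,5,3],"roll":0,"jaw":100},{"offset":[0,0,0],"roll":0,"jaw":100},{"offset":[0,0,0],"roll":0,"jaw":100},{"offset":[0,0,0],"roll":0,"jaw":100},{"offset":[0,0,0],"roll":0,"jaw":100},{"offset":[0,0,0],"roll":0,"jaw":100}]'
python3 go.py 0.656 -0.215 0.279
```

```text
t: 1.77
eef_pos: [0.5985, -0.0859, 0.3821]
ee_rot: [-0.0, 0.846, 0.533, -0.0]
wrist_force: [0.7, -0.2, 0.3]
width: 0.997
t: 2.6
eef_pos: [0.6448, -0.1823, 0.3613]
ee_rot: [0.0, 0.845, 0.534, 0.0]
wrist_force: [-0.6, 0.0, 0.2]
width: 0.999
t 2.6 pos [ 0.6448 -0.1823  0.3613] F [-0.6  0.   0.2] w 0.999 z [ 7.e-04  4.e-04 -1.e+00]
tool mm [-24.8  24.2  82.3]
```

```bash
python3 -m jog '[{"offset":[-5,5,4],"roll":0,"jaw":100},{"offset":[-7,7,8],"roll":0,"jaw":90},{"offset":[-6,6,10],"roll":0,"jaw":80},{"offset":[-4,4,12],"roll":0,"jaw":70},{"offset":[-3,2,10],"roll":0,"jaw":60},{"offset":[0,0,8],"roll":0,"jaw":60},{"offset":[0,0,5],"roll":0,"jaw":60},{"offset":[0,0,3],"roll":0,"jaw":60},{"offset":[0,0,0],"roll":0,"jaw":60},{"offset":[0,0,0],"roll":0,"jaw":60}]'
python3 go.py 0.656 -0.215 0.279
python3 - <<'E'
from h import *
p,*_=grab('scene');q,*_=grab('top')
im=np.hstack([cv2.resize(p[120:280,110:270],(400,400)),cv2.resize(q[110:220,316:426],(400,400))])
cv2.imwrite('pics/a1.png',im[...,::-1])
E
```

```text
t: 3.43
eef_pos: [0.6558, -0.2163, 0.3008]
ee_rot: [-0.0, 0.846, 0.534, 0.0]
wrist_force: [-0.8, -0.0, 0.3]
width: 0.599
t 3.43 pos [ 0.6558 -0.2163  0.3008] F [-0.8 -0.   0.3] w 0.599 z [ 2.e-04  3.e-04 -1.e+00]
tool mm [ 1.3 -0.3 21.8]
```

View pics/a1.png

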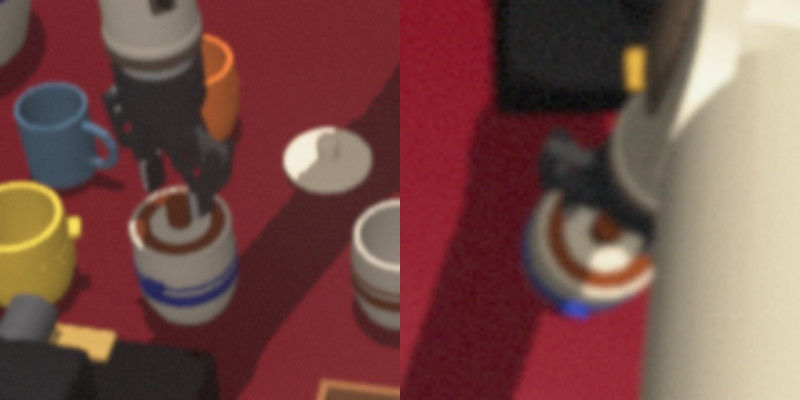

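Scene crop: the fingers straddle the brown knob (crop 178,208). Descending and closing.

```bash
python3 -m jog '[{"offset":[0,0,4],"roll":0,"jaw":60},{"offset":[0,0,5],"roll":0,"jaw":60},{"offset":[0,0,5],"roll":0,"jaw":60},{"offset":[0,0,4],"roll":0,"jaw":60},{"offset":[0,0,3],"roll":0,"jaw":60},{"offset":[0,0,0],"roll":0,"jaw":50},{"offset":[0,0,0],"roll":0,"jaw":40},{"offset":[0,0,0],"roll":0,"jaw":35},{"offset":[0,0,0],"roll":0,"jaw":30},{"offset":[0,0,0],"roll":0,"jaw":25}]' 50
python3 go.py 0.656 -0.215 0.279
python3 -m jog '[{"offset":[0,0,0],"roll":0,"jaw":20},{"offset":[0,0,0],"roll":0,"jaw":15},{"offset":[0,0,0],"roll":0,"jaw":10},{"offset":[0,0,0],"roll":0,"jaw":5},{"offset":[0,0,0],"roll":0,"jaw":5},{"offset":[0,0,0],"roll":0,"jaw":5},{"offset":[0,0,0],"roll":0,"jaw":5},{"offset":[0,0,0],"roll":0,"jaw":5},{"offset":[0,0,-1],"roll":0,"jaw":5},{"offset":[0,0,-1],"roll":0,"jaw":5}]' 50
python3 go.py 0.656 -0.215 0.279
```

```text
t: 4.37
eef_pos: [0.6558, -0.2169, 0.2802]
ee_rot: [0.0, 0.846, 0.533, 0.0]
wrist_force: [0.0, -0.1, 0.1]
width: 0.258
t 4.37 pos [ 0.6558 -0.2169  0.2802] F [ 0.  -0.1  0.1] w 0.258 z [ 8.e-04 -2.e-04 -1.e+00]
tool mm [ 1.8 -0.6  1.2]
t: 5.2
eef_pos: [0.655, -0.2167, 0.2806]
ee_rot: [-0.001, 0.846, 0.533, -0.001]
wrist_force: [-0.5, 0.6, -2.4]
width: 0.261
t 5.2 pos [ 0.655  -0.2167  0.2806] F [-0.5  0.6 -2.4] w 0.261 z [-1.9e-03  6.0e-04 -1.0e+00]
tool mm [2.  0.2 1.6]
```

Gripped: opening is about 22–24 mm and the wrist reads about 2 N of weight. Lifting straight up.

```bash
python3 -m jog '[{"offset":[0,0,-2],"roll":0,"jaw":5},{"offset":[0,0,-3],"roll":0,"jaw":5},{"offset":[0,0,-4],"roll":0,"jaw":5},{"offset":[0,0,-6],"roll":0,"jaw":5},{"offset":[0,0,-8],"roll":0,"jaw":5},{"offset":[0,0,-8],"roll":0,"jaw":5},{"offset":[0,0,-8],"roll":0,"jaw":5},{"offset":[0,0,-7],"roll":0,"jaw":5},{"offset":[0,0,-5],"roll":0,"jaw":5},{"offset":[0,0,-3],"roll":0,"jaw":5}]'
python3 go.py 0.623 -0.0125 0.336
python3 - <<'E'
from h import *
p,d,K,P=grab('scene');cv2.imwrite('pics/a2.png',cv2.resize(p[80:300,80:330],(750,600))[...,::-1])
np.savez('a2.npz',p=p,d=d,K=K,P=P)
E
```

```text
t: 6.03
eef_pos: [0.6558, -0.2169, 0.3371]
ee_rot: [0.001, 0.846, 0.533, 0.001]
wrist_force: [0.3, -0.8, -1.8]
width: 0.264
t 6.03 pos [ 0.6558 -0.2169  0.3371] F [ 0.3 -0.8 -1.8] w 0.264 z [ 1.5e-03 -5.0e-04 -1.0e+00]
tool mm [ 170.3 -117.8    1. ]
```

View pics/a2.png

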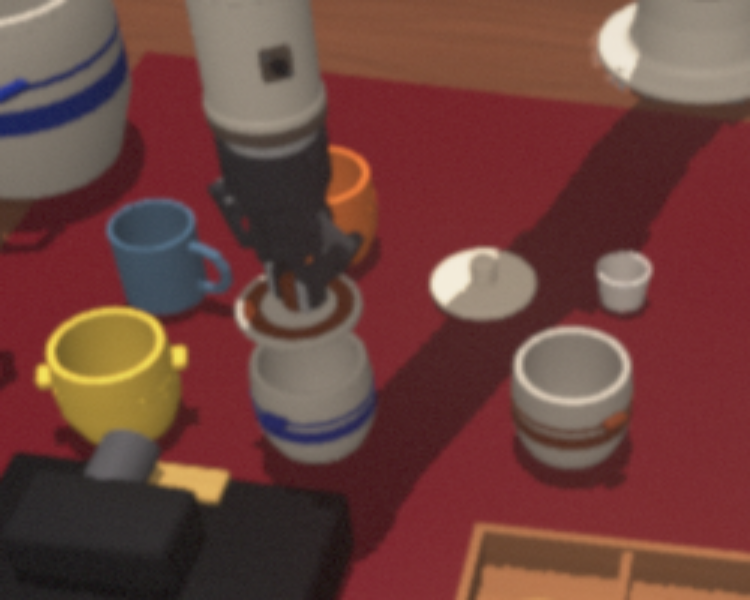

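Lid is held clear of the blue jar (crop 298,305), and the open brown jar is at crop (572,370). Checking its level and the relative offset from this same view.

```bash
cat > lid.py <<'E'
from h import *
def fitc(xy):  # circle by hull least squares
    h=cv2.convexHull(xy.astype(np.float32))[:,0];A=np.c_[2*h,np.ones(len(h))];s=np.linalg.lstsq(A,(h**2).sum(1),rcond=None)[0];return s[:2],np.sqrt(s[2]+s[:2]@s[:2])
def disc(W,c,r,z0,z1):
    m=(np.hypot(W[...,0]-c[0],W[...,1]-c[1])<r)&(W[...,2]>z0)&(W[...,2]<z1);Q=W[m]
    for _ in range(4):
        A=np.c_[Q[:,:2],np.ones(len(Q))];a=np.linalg.lstsq(A,Q[:,2],rcond=None)[0];e=Q[:,2]-A@a;Q=Q[abs(e)<max(.002,1.5*e.std())]
    c,rr=fitc(Q[:,:2]);print('disc centre',c.round(4),'r',rr.round(4),'z',(np.r_[c,1]@a).round(4),'slope deg',np.degrees(a[:2]).round(2),len(Q));return c
E
python3 - <<'E'
from lid import *
z=dict(np.load('a2.npz'));W=pts(z['d'],z['K'],z['P'])
disc(W,(.656,-.216),.055,.145,.172)
disc(W,(.623,-.0125),.06,.09,.102)
z=dict(np.load('scene0.npz'));W=pts(z['d'],z['K'],z['P']);disc(W,(.656,-.216),.06,.095,.115)
z=dict(np.load('top0.npz'));W=pts(z['d'],z['K'],z['P']);disc(W,(.656,-.216),.06,.095,.115);disc(W,(.623,-.0125),.06,.09,.102)
E
```

```text
disc centre [ 0.659  -0.2151] r 0.0458 z 0.1608 slope deg [-0.69 -0.41] 515
disc centre [ 0.6223 -0.0142] r 0.0456 z 0.095 slope deg [-0.23  0.35] 189
disc centre [ 0.6572 -0.2162] r 0.0469 z 0.1039 slope deg [-0.39  0.01] 585
disc centre [ 0.6557 -0.2143] r 0.0461 z 0.1021 slope deg [0.11 0.12] 612
disc centre [ 0.6202 -0.0121] r 0.0444 z 0.0938 slope deg [0.08 0.21] 160
```

```bash
python3 go.py 0.621 -0.0145 0.345
python3 -m jog '[{"offset":[7,-5,-3],"roll":0,"jaw":5},{"offset":[14,-10,-3],"roll":0,"jaw":5},{"offset":[20,-14,-2],"roll":0,"jaw":5},{"offset":[24,-17,0],"roll":0,"jaw":5},{"offset":[26,-19,0],"roll":0,"jaw":5},{"offset":[25,-18,0],"roll":0,"jaw":5},{"offset":[22,-15,0],"roll":0,"jaw":5},{"offset":[15,-11,0],"roll":0,"jaw":5},{"offset":[9,-6,0],"roll":0,"jaw":5},{"offset":[4,-3,0],"roll":0,"jaw":5}]'
python3 go.py 0.621 -0.0145 0.345
```

```text
t 6.08 pos [ 0.6559 -0.2169  0.3373] F [-0.7  0.3 -0.7] w 0.264 z [ 1.8e-03 -5.0e-04 -1.0e+00]
tool mm [ 167.6 -118.7   -7.9]
t: 6.92
eef_pos: [0.6199, -0.0123, 0.3437]
ee_rot: [-0.001, 0.845, 0.535, 0.0]
wrist_force: [1.0, -0.2, -1.4]
width: 0.264
t 6.92 pos [ 0.6199 -0.0123  0.3437] F [ 1.  -0.2 -1.4] w 0.264 z [-6.0e-04  1.5e-03 -1.0e+00]
tool mm [-1.6  1.9 -1.3]
```

```bash
python3 -m jog '[{"offset":[-1,1,0],"roll":0,"jaw":5},{"offset":[0,1,3],"roll":0,"jaw":5},{"offset":[0,0,6],"roll":0,"jaw":5},{"offset":[0,0,7],"roll":0,"jaw":5},{"offset":[0,0,7],"roll":0,"jaw":5},{"offset":[0,0,6],"roll":0,"jaw":5},{"offset":[0,0,5],"roll":0,"jaw":5},{"offset":[0,0,3],"roll":0,"jaw":5},{"offset":[0,0,0],"roll":0,"jaw":5},{"offset":[0,0,0],"roll":0,"jaw":5}]'
python3 go.py 0.621 -0.0145 0.345
python3 - <<'E'
from lid import *
for n in('scene','top'):
    p,d,K,P=grab(n);np.savez(n+'3.npz',p=p,d=d,K=K,P=P);disc(pts(d,K,P),(.621,-.0145),.055,.115,.14)
    if n=='scene': cv2.imwrite('pics/a3.png',cv2.resize(p[120:270,190:350],(640,600))[...,::-1])
E
```

```text
t: 7.75
eef_pos: [0.622, -0.0179, 0.3065]
ee_rot: [-0.0, 0.846, 0.533, -0.0]
wrist_force: [0.3, -0.2, -1.1]
width: 0.265
t 7.75 pos [ 0.622  -0.0179  0.3065] F [ 0.3 -0.2 -1.1] w 0.265 z [-4.e-04  1.e-04 -1.e+00]
tool mm [  2.6  -2.4 -38.5]
disc centre [ 0.6246 -0.0171] r 0.046 z 0.1305 slope deg [-0.1  -0.57] 476
  ret = _var(a, axis=axis, dtype=dtype, out=out, ddof=ddof,
  arrmean = um.true_divide(arrmean, div, out=arrmean,
  ret = ret.dtype.type(ret / rcount)
Traceback (most recent call last):
  File "lid.py", line 8, in disc
    c,rr=fitc(Q[:,:2]);print('disc centre',c.round(4),'r',rr.round(4),'z',(np.r_[c,1]@a).round(4),'slope deg',np.degrees(a[:2]).round(2),len(Q));return c
         ~~~~^^^^^^^^^
  File "lid.py", line 3, in fitc
    h=cv2.convexHull(xy.astype(np.float32))[:,0];A=np.c_[2*h,np.ones(len(h))];s=np.linalg.lstsq(A,(h**2).sum(1),rcond=None)[0];return s[:2],np.sqrt(s[2]+s[:2]@s[:2])
      ~~~~~~~~~~~~~~~~~~~~~~~~~~~~~~~~~~~~~^^^^^
TypeError: 'NoneType' object is not subscriptable
```

View pics/a3.png

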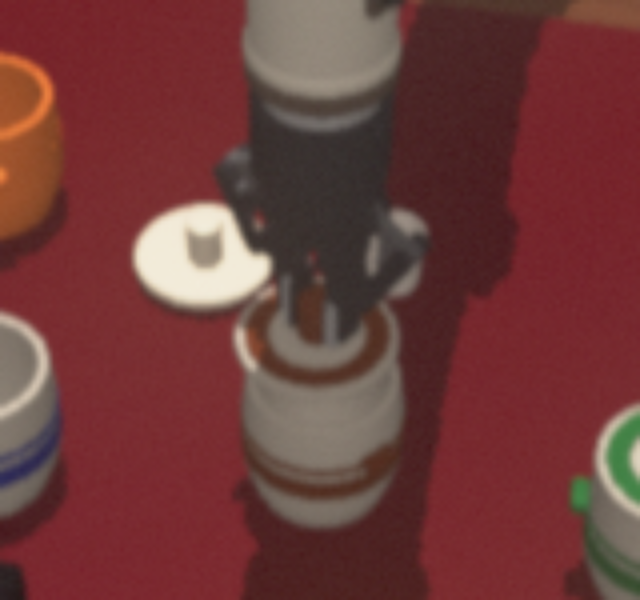

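The lid (crop 318,340) hovers about 3 mm left of the jar axis, so I'm correcting by (+2.5, -2.5) in tool axes and lowering.

```bash
python3 -m jog '[{"offset":[1,-1,0],"roll":0,"jaw":5},{"offset":[1.5,-1.5,0],"roll":0,"jaw":5},{"offset":[0,0,1],"roll":0,"jaw":5},{"offset":[0,0,3],"roll":0,"jaw":5},{"offset":[0,0,3],"roll":0,"jaw":5},{"offset":[0,0,3],"roll":0,"jaw":5},{"offset":[0,0,3],"roll":0,"jaw":5},{"offset":[0,0,2],"roll":0,"jaw":5},{"offset":[0,0,1],"roll":0,"jaw":5},{"offset":[0,0,0],"roll":0,"jaw":5}]'
python3 go.py 0.621 -0.0145 0.2802
python3 - <<'E'
from lid import *
p,d,K,P=grab('scene');disc(pts(d,K,P),(.621,-.0145),.055,.1,.125)
E
```

```text
t: 8.68
eef_pos: [0.6207, -0.0147, 0.2902]
ee_rot: [-0.0, 0.846, 0.533, -0.0]
wrist_force: [-0.3, -0.4, -1.1]
width: 0.264
t 8.68 pos [ 0.6207 -0.0147  0.2902] F [-0.3 -0.4 -1.1] w 0.264 z [-8.e-04  0.e+00 -1.e+00]
tool mm [ 0.3  0.2 10. ]
disc centre [ 0.623  -0.0141] r 0.0466 z 0.1141 slope deg [ 0.49 -0.02] 468
```

```bash
python3 -m jog '[{"offset":[0,0,1],"roll":0,"jaw":5},{"offset":[0,0,1],"roll":0,"jaw":5},{"offset":[0,0,1],"roll":0,"jaw":5},{"offset":[0,0,1],"roll":0,"jaw":5},{"offset":[0,0,1],"roll":0,"jaw":5},{"offset":[0,0,1],"roll":0,"jaw":5},{"offset":[0,0,1],"roll":0,"jaw":5},{"offset":[0,0,1],"roll":0,"jaw":5},{"offset":[0,0,0.5],"roll":0,"jaw":5},{"offset":[0,0,0],"roll":0,"jaw":5}]'
python3 go.py 0.621 -0.0145 0.2802
python3 - <<'E'
from lid import *
p,d,K,P=grab('scene');disc(pts(d,K,P),(.621,-.0145),.055,.094,.115)
E
```

```text
t: 9.57
eef_pos: [0.6208, -0.0146, 0.282]
ee_rot: [-0.0, 0.846, 0.533, -0.0]
wrist_force: [-0.9, -0.2, -1.3]
width: 0.263
t 9.57 pos [ 0.6208 -0.0146  0.282 ] F [-0.9 -0.2 -1.3] w 0.263 z [-3.e-04  0.e+00 -1.e+00]
tool mm [0.2 0.1 1.8]
disc centre [ 0.6234 -0.0138] r 0.0461 z 0.1061 slope deg [-0.76 -0.05] 470
```

Collar is in the mouth with no contact force. Easing down the last 2 mm.

```bash
python3 -m jog '[{"offset":[0,0,0.5],"roll":0,"jaw":5},{"offset":[0,0,0.5],"roll":0,"jaw":5},{"offset":[0,0,0.5],"roll":0,"jaw":5},{"offset":[0,0,0.4],"roll":0,"jaw":5},{"offset":[0,0,0],"roll":0,"jaw":5},{"offset":[0,0,0],"roll":0,"jaw":5},{"offset":[0,0,0],"roll":0,"jaw":5},{"offset":[0,0,0],"roll":0,"jaw":5},{"offset":[0,0,0],"roll":0,"jaw":5},{"offset":[0,0,0],"roll":0,"jaw":5}]'
python3 go.py 0.621 -0.0145 0.2802
python3 - <<'E'
from lid import *
p,d,K,P=grab('scene');disc(pts(d,K,P),(.621,-.0145),.055,.094,.115)
E
```

```text
t: 10.45
eef_pos: [0.6208, -0.0146, 0.2803]
ee_rot: [-0.0, 0.846, 0.533, 0.0]
wrist_force: [-0.2, -0.5, -1.8]
width: 0.264
t 10.45 pos [ 0.6208 -0.0146  0.2803] F [-0.2 -0.5 -1.8] w 0.264 z [-0.e+00  1.e-04 -1.e+00]
tool mm [0.2 0.1 0.1]
disc centre [ 0.6234 -0.0138] r 0.0466 z 0.1041 slope deg [0.07 0.1 ] 470
```

```bash
python3 -m jog '[{"offset":[0,0,0.3],"roll":0,"jaw":5},{"offset":[0,0,0.2],"roll":0,"jaw":5},{"offset":[0,0,0.2],"roll":0,"jaw":5},{"offset":[0,0,0.2],"roll":0,"jaw":5},{"offset":[0,0,0],"roll":0,"jaw":5},{"offset":[0,0,0],"roll":0,"jaw":5},{"offset":[0,0,0],"roll":0,"jaw":5},{"offset":[0,0,0],"roll":0,"jaw":5},{"offset":[0,0,0],"roll":0,"jaw":5},{"offset":[0,0,0],"roll":0,"jaw":5}]'
python3 go.py 0.621 -0.0145 0.2802
```

```text
t: 11.33
eef_pos: [0.6209, -0.0146, 0.2802]
ee_rot: [0.0, 0.846, 0.533, 0.0]
wrist_force: [-2.6, -0.7, 5.0]
width: 0.261
t 11.33 pos [ 0.6209 -0.0146  0.2802] F [-2.6 -0.7  5. ] w 0.261 z [ 4.e-04 -0.e+00 -1.e+00]
tool mm [ 0.1  0.1 -0. ]
```

Contact (+5 N): seated. Opening gradually, then rising.

```bash
python3 -m jog '[{"offset":[0,0,0],"roll":0,"jaw":28},{"offset":[0,0,0],"roll":0,"jaw":34},{"offset":[0,0,0],"roll":0,"jaw":42},{"offset":[0,0,0],"roll":0,"jaw":50},{"offset":[0,0,0],"roll":0,"jaw":60},{"offset":[0,0,0],"roll":0,"jaw":60},{"offset":[0,0,-3],"roll":0,"jaw":60},{"offset":[0,0,-8],"roll":0,"jaw":60},{"offset":[0,0,-15],"roll":0,"jaw":60},{"offset":[0,0,-20],"roll":0,"jaw":60}]'
python3 go.py 0.4645 0.236 0.33
```

```text
t: 12.17
eef_pos: [0.6202, -0.0146, 0.325]
ee_rot: [-0.001, 0.846, 0.533, -0.001]
wrist_force: [-0.2, 0.0, 0.1]
width: 0.6
t 12.17 pos [ 0.6202 -0.0146  0.325 ] F [-0.2  0.   0.1] w 0.6 z [-2.8e-03  1.0e-04 -1.0e+00]
tool mm [ 159.  -248.6   -4.5]
```

```bash
python3 -m jog '[{"offset":[4,-6,-8],"roll":0,"jaw":60},{"offset":[10,-16,-4],"roll":0,"jaw":60},{"offset":[18,-28,0],"roll":0,"jaw":60},{"offset":[21,-33,0],"roll":0,"jaw":60},{"offset":[21,-34,0],"roll":0,"jaw":60},{"offset":[21,-34,0],"roll":0,"jaw":60},{"offset":[21,-34,5],"roll":0,"jaw":60},{"offset":[21,-34,10],"roll":0,"jaw":60},{"offset":[14,-20,10],"roll":0,"jaw":60},{"offset":[6,-8,10],"roll":0,"jaw":60}]'
python3 go.py 0.464 0.2345 0.23
python3 - <<'E'
from lid import *
for n in('top','scene'):
    p,d,K,P=grab(n);W=pts(d,K,P);print(n)
    disc(W,(.621,-.0145),.055,.094,.112)
    disc(W,(.656,-.215),.06,.09,.102)
    np.savez(n+'4.npz',p=p,d=d,K=K,P=P)
    if n=='scene': cv2.imwrite('pics/a4.png',cv2.resize(p[60:300,80:460],(798,504))[...,::-1])
E
```

```text
t: 13.0
eef_pos: [0.4625, 0.2383, 0.3028]
ee_rot: [-0.001, 0.844, 0.536, 0.001]
wrist_force: [0.9, 0.4, -0.4]
width: 0.6
t 13.0 pos [0.4625 0.2383 0.3028] F [ 0.9  0.4 -0.4] w 0.6 z [ 2.0e-04  2.6e-03 -1.0e+00]
tool mm [-3.   3.  72.8]
top
disc centre [ 0.6208 -0.0123] r 0.046 z 0.1021 slope deg [0.17 0.33] 615
disc centre [ 0.6559 -0.2144] r 0.0444 z 0.0935 slope deg [0.41 0.65] 146
scene
disc centre [ 0.6226 -0.0141] r 0.0468 z 0.104 slope deg [-0.08 -0.03] 582
disc centre [ 0.6578 -0.2162] r 0.0452 z 0.0948 slope deg [0.01 0.27] 168
```

View pics/a4.png

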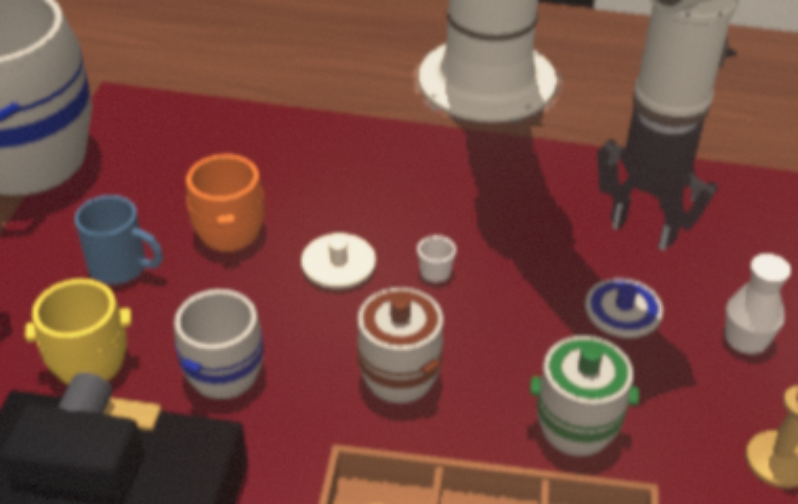

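The brown lid sits level on the brown jar (crop 400,318). The blue jar is open and unmoved (crop 220,330). The blue lid is at (624,305) with the gripper above it. Descending to it.

```bash
python3 -m jog '[{"offset":[-1,1,4],"roll":0,"jaw":60},{"offset":[-1,1,8],"roll":0,"jaw":60},{"offset":[-0.5,0.5,12],"roll":0,"jaw":60},{"offset":[0,0,14],"roll":0,"jaw":60},{"offset":[0,0,14],"roll":0,"jaw":60},{"offset":[0,0,12],"roll":0,"jaw":60},{"offset":[0,0,8],"roll":0,"jaw":60},{"offset":[0,0,4],"roll":0,"jaw":60},{"offset":[0,0,2],"roll":0,"jaw":60},{"offset":[0,0,0],"roll":0,"jaw":60}]'
python3 go.py 0.4635 0.235 0.194
python3 - <<'E'
from h import *
p,*_=grab('scene');cv2.imwrite('pics/a5.png',cv2.resize(p[130:230,320:440],(600,500))[...,::-1])
E
```

```text
t: 13.93
eef_pos: [0.4671, 0.2299, 0.2242]
ee_rot: [0.0, 0.846, 0.533, -0.0]
wrist_force: [-0.9, -0.0, 0.2]
width: 0.599
t 13.93 pos [0.4671 0.2299 0.2242] F [-0.9 -0.   0.2] w 0.599 z [-2.e-04 -2.e-04 -1.e+00]
tool mm [ 3.  -5.4 30.2]
```

View pics/a5.png

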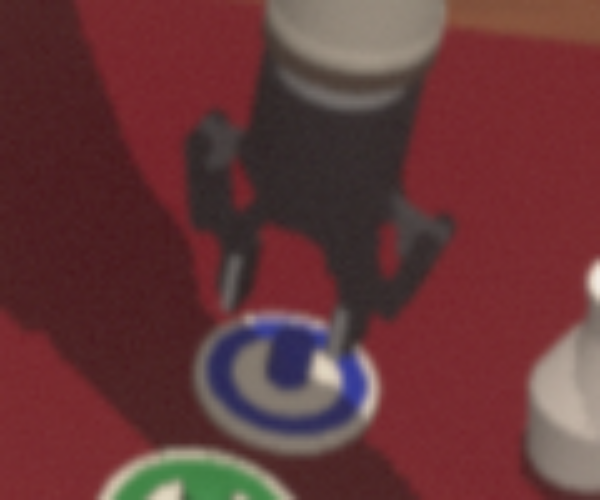

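Fingers straddle the blue knob (crop 290,360). The settled pose needs (+3, -5.4) mm; then descend and grip.

```bash
python3 -m jog '[{"offset":[1,-2,0],"roll":0,"jaw":60},{"offset":[2,-2.4,1],"roll":0,"jaw":60},{"offset":[0,-1,5],"roll":0,"jaw":60},{"offset":[0,0,6],"roll":0,"jaw":60},{"offset":[0,0,6],"roll":0,"jaw":60},{"offset":[0,0,5],"roll":0,"jaw":60},{"offset":[0,0,4],"roll":0,"jaw":55},{"offset":[0,0,3],"roll":0,"jaw":50},{"offset":[0,0,0],"roll":0,"jaw":45},{"offset":[0,0,0],"roll":0,"jaw":40}]' 50
python3 go.py 0.4635 0.235 0.194
python3 -m jog '[{"offset":[0,0,0],"roll":0,"jaw":35},{"offset":[0,0,0],"roll":0,"jaw":30},{"offset":[0,0,0],"roll":0,"jaw":25},{"offset":[0,0,0],"roll":0,"jaw":20},{"offset":[0,0,0],"roll":0,"jaw":15},{"offset":[0,0,0],"roll":0,"jaw":10},{"offset":[0,0,0],"roll":0,"jaw":5},{"offset":[0,0,0],"roll":0,"jaw":5},{"offset":[0,0,0],"roll":0,"jaw":5},{"offset":[0,0,0],"roll":0,"jaw":5}]' 50
python3 go.py 0.4635 0.235 0.194
```

```text
t: 14.82
eef_pos: [0.4632, 0.2352, 0.1941]
ee_rot: [-0.0, 0.846, 0.533, -0.0]
wrist_force: [-0.0, 0.6, -0.2]
width: 0.399
t 14.82 pos [0.4632 0.2352 0.1941] F [-0.   0.6 -0.2] w 0.399 z [-6.e-04 -2.e-04 -1.e+00]
tool mm [-0.   0.3  0.1]
t: 15.65
eef_pos: [0.4635, 0.2353, 0.1949]
ee_rot: [0.0, 0.846, 0.533, 0.0]
wrist_force: [-1.1, -1.2, 6.3]
width: 0.259
t 15.65 pos [0.4635 0.2353 0.1949] F [-1.1 -1.2  6.3] w 0.259 z [ 6.e-04  3.e-04 -1.e+00]
tool mm [-0.3  0.2  0.9]
```

```bash
python3 -m jog '[{"offset":[0,0,-2],"roll":0,"jaw":5},{"offset":[0,0,-5],"roll":0,"jaw":5},{"offset":[0,0,-10],"roll":0,"jaw":5},{"offset":[0,0,-18],"roll":0,"jaw":5},{"offset":[0,0,-25],"roll":0,"jaw":5},{"offset":[0,0,-30],"roll":0,"jaw":5},{"offset":[0,0,-30],"roll":0,"jaw":5},{"offset":[0,0,-25],"roll":0,"jaw":5},{"offset":[0,0,-15],"roll":0,"jaw":5},{"offset":[0,0,-6],"roll":0,"jaw":5}]'
python3 go.py 0.656 -0.2167 0.36
python3 - <<'E'
from lid import *
p,d,K,P=grab('scene');disc(pts(d,K,P),(.464,.235),.055,.16,.21)
E
```

```text
t: 16.48
eef_pos: [0.4639, 0.2357, 0.3639]
ee_rot: [0.0, 0.846, 0.533, 0.003]
wrist_force: [0.6, 0.0, -3.0]
width: 0.262
t 16.48 pos [0.4639 0.2357 0.3639] F [ 0.6  0.  -3. ] w 0.262 z [ 0.0047  0.0023 -1.    ]
tool mm [-325.4  368.4    3.8]
disc centre [0.4674 0.2362] r 0.0467 z 0.1862 slope deg [-0.01  0.21] 448
```

```bash
python3 -m jog '[{"offset":[-5,6,0],"roll":0,"jaw":5},{"offset":[-12,14,0],"roll":0,"jaw":5},{"offset":[-18,20,0],"roll":0,"jaw":5},{"offset":[-22,25,0],"roll":0,"jaw":5},{"offset":[-23,26,0],"roll":0,"jaw":5},{"offset":[-23,26,0],"roll":0,"jaw":5},{"offset":[-23,26,0],"roll":0,"jaw":5},{"offset":[-23,26,0],"roll":0,"jaw":5},{"offset":[-23,26,0],"roll":0,"jaw":5},{"offset":[-23,26,0],"roll":0,"jaw":5}]'
python3 -m jog '[{"offset":[-23,26,0],"roll":0,"jaw":5},{"offset":[-23,26,0],"roll":0,"jaw":5},{"offset":[-22,25,0],"roll":0,"jaw":5},{"offset":[-20,23,0],"roll":0,"jaw":5},{"offset":[-17,19,0],"roll":0,"jaw":5},{"offset":[-13,14,0],"roll":0,"jaw":5},{"offset":[-8,9,0],"roll":0,"jaw":5},{"offset":[-4,5,0],"roll":0,"jaw":5},{"offset":[0,0,0],"roll":0,"jaw":5},{"offset":[0,0,0],"roll":0,"jaw":5}]'
python3 go.py 0.656 -0.2167 0.306
```

```text
t: 17.37
eef_pos: [0.5782, -0.0384, 0.3581]
ee_rot: [-0.001, 0.846, 0.533, -0.002]
wrist_force: [0.4, 0.4, -2.2]
width: 0.261
t: 18.2
eef_pos: [0.6549, -0.2156, 0.3593]
ee_rot: [-0.001, 0.846, 0.534, -0.0]
wrist_force: [-0.1, 0.4, -1.8]
width: 0.262
t 18.2 pos [ 0.6549 -0.2156  0.3593] F [-0.1  0.4 -1.8] w 0.262 z [-0.0018  0.0015 -1.    ]
tool mm [-0.5  1.6 53.3]
```

```bash
python3 -m jog '[{"offset":[0,1,3],"roll":0,"jaw":5},{"offset":[-0.5,0.5,6],"roll":0,"jaw":5},{"offset":[0,0,9],"roll":0,"jaw":5},{"offset":[0,0,10],"roll":0,"jaw":5},{"offset":[0,0,10],"roll":0,"jaw":5},{"offset":[0,0,7],"roll":0,"jaw":5},{"offset":[0,0,5],"roll":0,"jaw":5},{"offset":[0,0,3],"roll":0,"jaw":5},{"offset":[0,0,0],"roll":0,"jaw":5},{"offset":[0,0,0],"roll":0,"jaw":5}]'
python3 go.py 0.656 -0.2167 0.28
python3 - <<'E'
from lid import *
p,d,K,P=grab('scene');disc(pts(d,K,P),(.658,-.216),.055,.115,.145)
cv2.imwrite('pics/a6.png',cv2.resize(p[130:280,110:270],(640,600))[...,::-1])
E
```

```text
t: 19.03
eef_pos: [0.6564, -0.2178, 0.3074]
ee_rot: [0.0, 0.846, 0.533, 0.0]
wrist_force: [0.5, -1.6, -1.5]
width: 0.261
t 19.03 pos [ 0.6564 -0.2178  0.3074] F [ 0.5 -1.6 -1.5] w 0.261 z [ 1.e-04  0.e+00 -1.e+00]
tool mm [ 0.8 -0.9 27.4]
disc centre [ 0.6582 -0.217 ] r 0.0464 z 0.1291 slope deg [0.01 0.03] 499
```

View pics/a6.png

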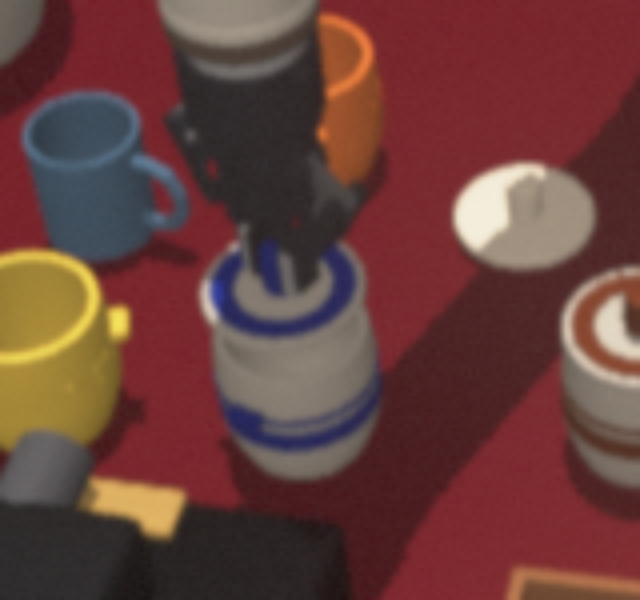

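The blue lid (crop 283,288) is level and within 1 mm of the rim centre in this view. I'll correct 0.8 mm and lower to just above seating.

```bash
python3 -m jog '[{"offset":[0.7,-0.8,0],"roll":0,"jaw":5},{"offset":[0,0,1],"roll":0,"jaw":5},{"offset":[0,0,2],"roll":0,"jaw":5},{"offset":[0,0,3],"roll":0,"jaw":5},{"offset":[0,0,3],"roll":0,"jaw":5},{"offset":[0,0,3],"roll":0,"jaw":5},{"offset":[0,0,2],"roll":0,"jaw":5},{"offset":[0,0,1],"roll":0,"jaw":5},{"offset":[0,0,0],"roll":0,"jaw":5},{"offset":[0,0,0],"roll":0,"jaw":5}]'
python3 -m jog '[{"offset":[0,0,1],"roll":0,"jaw":5},{"offset":[0,0,1],"roll":0,"jaw":5},{"offset":[0,0,1],"roll":0,"jaw":5},{"offset":[0,0,1],"roll":0,"jaw":5},{"offset":[0,0,1],"roll":0,"jaw":5},{"offset":[0,0,1],"roll":0,"jaw":5},{"offset":[0,0,1],"roll":0,"jaw":5},{"offset":[0,0,0.5],"roll":0,"jaw":5},{"offset":[0,0,0],"roll":0,"jaw":5},{"offset":[0,0,0],"roll":0,"jaw":5}]'
python3 go.py 0.656 -0.2167 0.281
python3 - <<'E'
from lid import *
p,d,K,P=grab('scene');disc(pts(d,K,P),(.658,-.216),.055,.094,.115)
E
```

```text
t: 19.92
eef_pos: [0.6559, -0.2168, 0.2923]
ee_rot: [-0.0, 0.846, 0.533, -0.0]
wrist_force: [-0.2, 0.5, -2.1]
width: 0.258
t: 20.75
eef_pos: [0.6559, -0.2168, 0.2848]
ee_rot: [-0.0, 0.846, 0.533, -0.0]
wrist_force: [-0.7, 0.6, -1.7]
width: 0.263
t 20.75 pos [ 0.6559 -0.2168  0.2848] F [-0.7  0.6 -1.7] w 0.263 z [-1.e-04  1.e-04 -1.e+00]
tool mm [0.1 0.1 3.8]
disc centre [ 0.6578 -0.2156] r 0.0463 z 0.1068 slope deg [-0.37 -0.05] 483
```

About 3 mm to go.

```bash
python3 -m jog '[{"offset":[0,0,0.5],"roll":0,"jaw":5},{"offset":[0,0,0.5],"roll":0,"jaw":5},{"offset":[0,0,0.5],"roll":0,"jaw":5},{"offset":[0,0,0.5],"roll":0,"jaw":5},{"offset":[0,0,0.3],"roll":0,"jaw":5},{"offset":[0,0,0],"roll":0,"jaw":5},{"offset":[0,0,0],"roll":0,"jaw":5},{"offset":[0,0,0],"roll":0,"jaw":5},{"offset":[0,0,0],"roll":0,"jaw":5},{"offset":[0,0,0],"roll":0,"jaw":5}]'
python3 go.py 0.656 -0.2167 0.281
```

```text
t: 21.63
eef_pos: [0.6559, -0.2168, 0.2826]
ee_rot: [0.0, 0.846, 0.533, 0.0]
wrist_force: [-0.0, 0.0, -2.2]
width: 0.259
t 21.63 pos [ 0.6559 -0.2168  0.2826] F [-0.   0.  -2.2] w 0.259 z [ 1.e-04  0.e+00 -1.e+00]
tool mm [0.1 0.  1.6]
```

```bash
python3 -m jog '[{"offset":[0,0,0.3],"roll":0,"jaw":5},{"offset":[0,0,0.3],"roll":0,"jaw":5},{"offset":[0,0,0.2],"roll":0,"jaw":5},{"offset":[0,0,0.2],"roll":0,"jaw":5},{"offset":[0,0,0],"roll":0,"jaw":5},{"offset":[0,0,0],"roll":0,"jaw":5},{"offset":[0,0,0],"roll":0,"jaw":5},{"offset":[0,0,0],"roll":0,"jaw":5},{"offset":[0,0,0],"roll":0,"jaw":5},{"offset":[0,0,0],"roll":0,"jaw":5}]'
python3 go.py 0.656 -0.2167 0.281
```

```text
t: 22.47
eef_pos: [0.656, -0.2168, 0.2819]
ee_rot: [0.0, 0.846, 0.533, 0.0]
wrist_force: [-2.5, 0.7, 4.4]
width: 0.261
t 22.47 pos [ 0.656  -0.2168  0.2819] F [-2.5  0.7  4.4] w 0.261 z [ 2.e-04 -0.e+00 -1.e+00]
tool mm [ 0.1 -0.   0.9]
```

Contact (+4.4 N). Releasing and rising.

```bash
python3 -m jog '[{"offset":[0,0,0],"roll":0,"jaw":28},{"offset":[0,0,0],"roll":0,"jaw":34},{"offset":[0,0,0],"roll":0,"jaw":42},{"offset":[0,0,0],"roll":0,"jaw":50},{"offset":[0,0,0],"roll":0,"jaw":60},{"offset":[0,0,0],"roll":0,"jaw":60},{"offset":[0,0,-3],"roll":0,"jaw":60},{"offset":[0,0,-8],"roll":0,"jaw":60},{"offset":[0,0,-15],"roll":0,"jaw":60},{"offset":[0,0,-20],"roll":0,"jaw":60}]'
python3 -m jog '[{"offset":[0,0,-25],"roll":0,"jaw":60},{"offset":[4,-6,-25],"roll":0,"jaw":60},{"offset":[12,-18,-20],"roll":0,"jaw":60},{"offset":[15,-25,-10],"roll":0,"jaw":60},{"offset":[15,-25,0],"roll":0,"jaw":60},{"offset":[15,-25,0],"roll":0,"jaw":60},{"offset":[12,-18,0],"roll":0,"jaw":60},{"offset":[8,-10,0],"roll":0,"jaw":60},{"offset":[0,0,0],"roll":0,"jaw":60},{"offset":[0,0,0],"roll":0,"jaw":60}]'
python3 - <<'E'
from lid import *
for n in('top','scene'):
    p,d,K,P=grab(n);W=pts(d,K,P);print(n)
    for c in((.621,-.0145),(.657,-.215),(.654,.1965)): 
        try: disc(W,c,.055,.094,.112)
        except Exception as e: print('hidden',c)
    if n=='scene': cv2.imwrite('pics/a7.png',cv2.resize(p[60:340,60:480],(798,532))[...,::-1])
E
```

```text
t: 23.3
eef_pos: [0.6553, -0.2166, 0.327]
ee_rot: [-0.001, 0.846, 0.533, -0.001]
wrist_force: [0.2, 0.4, 0.5]
width: 0.6
t: 24.13
eef_pos: [0.5767, -0.0891, 0.4084]
ee_rot: [0.001, 0.846, 0.534, 0.0]
wrist_force: [-0.3, -1.3, -0.5]
width: 0.598
top
disc centre [ 0.6208 -0.0124] r 0.0459 z 0.1023 slope deg [-0.01 -0.5 ] 544
hidden (0.657, -0.215)
disc centre [0.6524 0.197 ] r 0.0459 z 0.1023 slope deg [ 0.08 -0.44] 603
scene
disc centre [ 0.623 -0.014] r 0.0467 z 0.1041 slope deg [-0.14  0.14] 595
disc centre [ 0.6573 -0.2159] r 0.0467 z 0.1039 slope deg [-0.28  0.07] 595
disc centre [0.6555 0.1956] r 0.0466 z 0.1041 slope deg [-0.26 -0.29] 683
  ret = _var(a, axis=axis, dtype=dtype, out=out, ddof=ddof,
  arrmean = um.true_divide(arrmean, div, out=arrmean,
  ret = ret.dtype.type(ret / rcount)
```

View pics/a7.png

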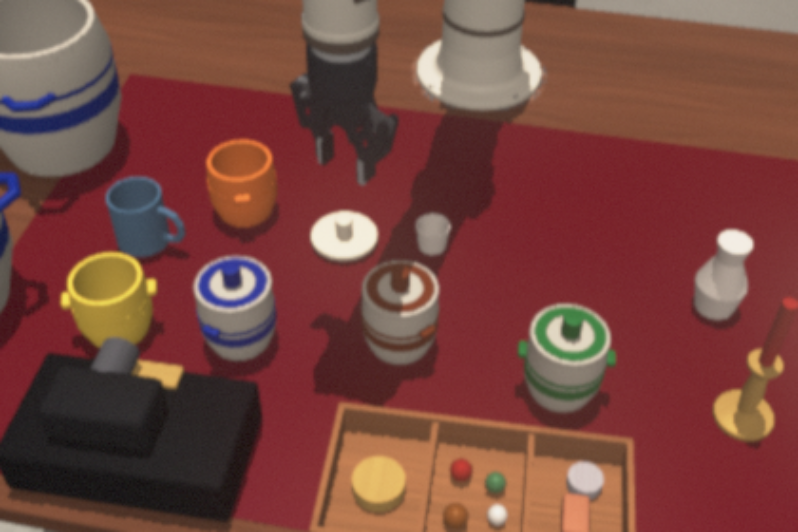

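The blue lid sits on the blue jar (233,285) and the brown lid on the brown jar (400,290), both flush with discs at the same height as the green one. The gripper is clear of everything and the other wares are where they were. Handing in.

```bash
python3 -c "
from bench import ctrl;print(ctrl.job_done())"
```

```text
the job is handed in; nothing more can be done
None
```

I took the brown lid off the blue-banded jar and lowered it onto the brown-banded jar. I then put the blue lid on the blue-banded jar, and handed the job in at about 24 s of the 51 s allowed. Contact when each lid seated was a gentle 4–5 N; I released and rose straight up.

- **Lids:** In the last scene view both lid discs stand at about z 0.104 m, the same as the untouched green jar's lid. They are within about 0.3° of level and centred within about 1 mm of their jars.
- **Surroundings:** The two jars I worked on and the green jar stayed within about 1 mm of their starting places. The cream lid and other wares look unmoved in the final picture.
- **Checks that failed or disagreed:**
  - The arm hid the blue jar from the top camera at the end, so its lid was confirmed from the scene camera only.
  - The two cameras differ by a constant 2 mm or so, which I cancelled by comparing positions within one view.
  - While closing on the blue lid the fingertips pressed lightly on its disc, about 6 N.

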